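# Clear the test box lid and hold it open for inspection

### The arm

A 6-joint arm with a two-finger parallel gripper is mounted at the origin on a cart in front of the work surface, level with it; the furniture and walls round the work are solid. World frame = base frame: x ahead of the robot, y to its left, z up, the work surface at z = 0. Lengths are in m, angles in degrees, forces in N, time in s.
With the tool pointing down it reaches from about 0.4 to 0.825 m from the base axis. Payload 7 kg.
Tool frame: the origin (TCP) lies midway between the tips of the shut fingers; the grasp point (between the pads) lies r.grip_depth behind it (r.grip_depth is the distance from the TCP to the grasp point, in m); z points along the fingers, y is the line along which they close (so a half turn about z gives the same grasp; the last joint's range is limited). The gripper opens to 88 mm and grips with 3 to 60 N. Pads are 19 mm wide; open, the fingers measure 130 mm over their backs; the gripper's body (78 mm by 193 mm) begins 47 mm behind the grasp point.
Start: joints at [92.08, 20.546, 0.682, 0, -70.136, -16.507], TCP at [0.168, 0.654, 0.227] pointing down, gripper open.
Joint ranges: [-176.03, 176.03], [-82.01, 121.73], [-58.28, 71.71], [-173.87, 95.51], [-174.79, -0.11], [-173.66, 173.66]. Speed limits (degrees/s): [136.94, 136.94, 172.46, 180, 180, 180].

### API

Orientations are given as [roll, pitch, yaw] about the fixed x, y, z axes, in that order (R = Rz(yaw) Ry(pitch) Rx(roll)).
In Python, from plant import r gives the robot as it stands.
- The arm moves only by the shell command python3 -m pendant 'ROWS' [OPENING] [FORCE]. ROWS is a JSON list of rows, 1 to 12 of them, each of 6 numbers: dx, dy, dz in m, then a rotation vector rx, ry, rz in degrees; each row is the pose to reach, as a shift and turn from the pose commanded when the command began, along the tool's axes at that moment; what a row does not reach only later rows make up. A row lasts 1/12 s, in which the tool goes at most 0.0417 m and 7.16 degrees, less where a joint would pass 70% of its speed; a pose out of reach is approached as far as the arm can. OPENING is the finger opening in m, set as the command begins (- or left out keeps the last). The fingers move at their own pace and stop on an object; FORCE is the grip in N (left out, the last holds). Time passes only in rows, so rows that do not move let the fingers close. It prints the time, the measured TCP pose, the force, the opening and the grip force at its end.
- r.get_state(): the state, without advancing time (a new reading comes with each control period).
- r.capture(name): name is "scene" or "top" or "wrist"; returns a dict with "frame" (480x640x3 uint8, red, green, blue), "z_map" (480x640 float32, m along the optical axis (not along the pixel's ray), 0 where there is no reading), "fx", "fy", "cx", "cy" (pixels), "cam_to_world" (4x4, takes a point from camera to world coordinates). Camera axes: x right, y down, z forward; pixel columns grow to the right and rows downward; lengths in m; the calibration is good to about 2 mm. The wrist camera is an equidistant fisheye: a pixel r from the principal point sees the ray r / f radians off the axis. A picture is of the moment at which its call begins.
- r.close_job(): hands the job in; it is judged then, once.
The state is a dict: "time_s": time; "joints": joint angles; "qd": joint speeds; "joint_torque": joint torques, N m; "tcp_pos": TCP position; "eef_rot": TCP orientation; "contact_force": force on the tool from outside, world axes, zero at the start; "moment": the same for the moment, N m; "gripper_width": finger opening in m; "gripper_force": force on a finger pad.
Only numpy, scipy, OpenCV 4.12 (cv2) and the standard library are available. Lean on these libraries where they do the work, as an engineer would, in place of code of your own. Each camera call takes 0.05 s, during which the arm holds its last target. There are 200 camera calls.

### The job

A spare I/O module was left lying on the closed lid of the test box: pick it up, lean it at a slant against the green solder spool standing beside the box, one edge standing on the bench, and let go of it. Then lift the box's spring-loaded lid by its black bar handle and hold it open at 60 degrees from closed so the terminals inside can be inspected; finish while still holding it there, because it springs shut when released. Do not shove the spool away, and leave the shaft coupling, the blue tape roll and the bottle near the front of the bench where they are.

Things in the scene. Friction and masses are not known exactly. Their poses are not given: they have to be found in the camera images.
- test_box: grey enclosure fixed to the bench, 130 (x) x 120 (y) x 72 mm high, mounting ears out to y = +-75 mm, three 12 mm cable glands on its front (-x). Origin: centre of its underside. A terminal strip stands inside. It carries the blue lid: 134 x 124 x 7 mm; closed, its underside is at 73 mm and its top at 80 mm. A fixed orange motor cable arches past it on the right.
- lid (a joint): angle of the blue lid, rad: 0 = closed, grows as the front edge rises, stop at 1.9 (60 degrees = 1.047). Weight 0.25 kg and a spring press it shut from every angle; about 1 to 2 N at the handle hold it.
- lid_handle (a point): centre of the handle: round black bar, 12 mm diameter, 104 mm long, parallel to the hinge (box y), level with the lid, 50 mm in front of its edge (44 mm gap for a finger), on two 8 mm rods at y = +-46 mm. Closed: 76.5 mm above the bench. It can turn between the pads as the lid swings. Site x: handle to hinge; z: out of the lid's top.
- lid_hinge (a point): middle of the lid's hinge line, at the far (+x) side of the box, 73 mm above the bench; the handle bar is 184 mm from it. The point turns with the lid; its y axis lies along the hinge.
- module: light grey flat I/O module, loose, 100 (x) x 68 (y) x 12 mm (z), 45 to 85 g. Origin: centre of its large underside. It starts flat on the closed lid, its 100 mm length roughly along the hinge; it can be taken across its 68 mm width.
- solder_spool: spool of solder wire standing upright beside the box, green round flanges 65 mm diameter at top and bottom, 52 mm high, loose, 0.5 kg. Origin: centre of its underside.
- shaft_coupling: bystander: light metal shaft coupling, 40 mm diameter, 35 mm high, loose. Origin: centre of its underside.
- blue_tape: bystander: roll of blue tape lying flat, 57 mm diameter, 19 mm high, loose. Origin: centre of its underside.
- bottle: bystander: cream bottle with a blue cap, 41 mm diameter, 90 mm high, loose. Origin: centre of its underside.
Things that resemble listed ones, but are neither listed nor needed, are in the scene too. Of the things that look like the module, the middle-sized one is meant.

How it is judged:
By the outcome, as a careful person would: the job done as asked, in the order asked, and still so for the second after the job is handed in, while the arm keeps its last pose, push and grip.
It also fails if it takes over 58 s, if anything falls off the work surface, if the arm or the gripper's body presses on something with over 40 N, if the wrist force passes 120 N, or if a joint passes its speed limit or range.

## Working session

There is one attempt and no reset: what is moved stays moved. The work goes in short steps, Python scripts to look and compute and a shell command to move; the robot and the scene stay as the last step left them, time stands still between calls to the robot, and variables do not carry over. Pictures are saved under pics/ and viewed, at most 10 in all, crops included, and the job is handed in when it is done.

```bash
ls; mkdir -p pics
python3 - <<'E'
from plant import r
import cv2,numpy as np,pickle
d={}
for n in("scene","top"):
    c=r.capture(n);d[n]=c
    cv2.imwrite(f"pics/{n}0.png",c["frame"][:,:,::-1]);print(n,c["fx"],c["cx"],c["cy"],np.round(c["cam_to_world"],3).tolist())
pickle.dump(d,open("c0.pkl","wb"))
print(r.get_state(),r.grip_depth)
E
```

```text
pics
scene 437.2052495439031 316.5490188598522 244.50491880198686 [[0.773, -0.347, 0.531, 0.15], [-0.634, -0.39, 0.668, -0.404], [-0.025, -0.853, -0.521, 0.535], [0.0, 0.0, 0.0, 1.0]]
top 577.2931914226871 329.00606882809126 239.65207671459783 [[-0.028, -0.994, 0.101, 0.507], [-0.999, 0.03, 0.019, 0.137], [-0.022, -0.101, -0.995, 1.146], [0.0, 0.0, 0.0, 1.0]]
{'time_s': 0.1, 'joints': array([ 9.20786140e+01,  2.05892102e+01,  6.39201075e-01, -1.97467481e-02,
       -7.01346505e+01, -1.65049563e+01]), 'qd': array([-0.01228598, -0.12006894,  0.07871561, -0.05487178, -0.03222289,
        0.00516499]), 'joint_torque': array([-1.83755961e-03, -5.84161019e+01,  2.93753028e+01,  7.01552957e+00,
        1.00952139e-02, -4.80726499e-05]), 'tcp_pos': array([0.16809287, 0.65328713, 0.22569018]), 'eef_rot': array([ 1.79913554e+02, -6.25503472e-03, -1.44330615e+01]), 'contact_force': array([-0.72363168,  0.54001794,  1.16037851]), 'moment': array([-0.0167587 ,  0.0146218 ,  0.04603802]), 'gripper_force': 0.0, 'gripper_width': 0.08775606877535022} 0.0188
```

View pics/top0.png

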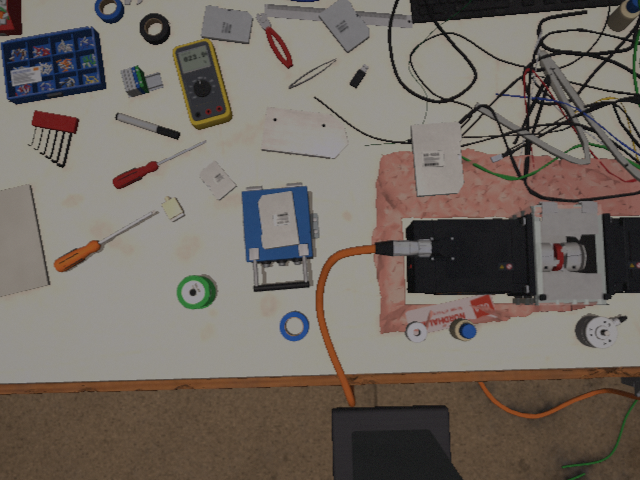

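View pics/scene0.png

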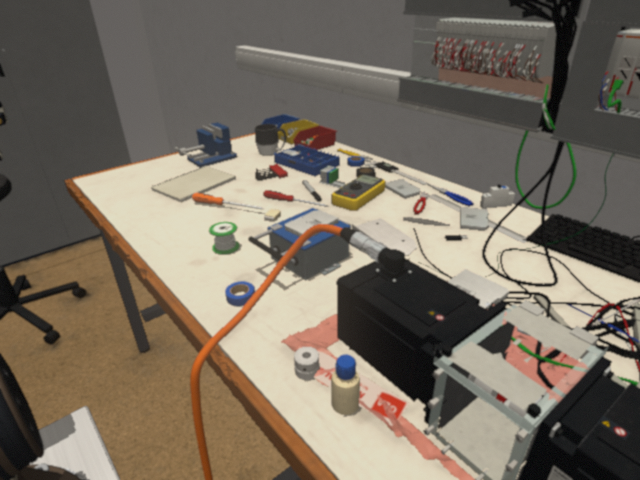

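Top view: candidates for the module are the grey slab on the blue lid (280,218), a smaller tag (217,180), larger plates (436,158) and (305,132), and plates at (227,25) and (345,25). The one on the lid fits "on the closed lid, middle-sized". Other items: spool (196,292), handle bar (281,288), tape (294,326), coupling (416,331), bottle (463,330), and the orange cable to the right at about (320,290).

```bash
cat > h.py <<'E'
import numpy as np,cv2
def ray(c,u,v,z):
    T=c["cam_to_world"];d=T[:3,:3]@np.array([(u-c["cx"])/c["fx"],(v-c["cy"])/c["fy"],1.])
    o=T[:3,3];return o+d*(z-o[2])/d[2]
def cloud(c):
    v,u=np.mgrid[:480,:640];Z=c["z_map"]
    P=np.stack([(u-c["cx"])/c["fx"]*Z,(v-c["cy"])/c["fy"]*Z,Z],-1)
    return P@c["cam_to_world"][:3,:3].T+c["cam_to_world"][:3,3]
def rect(mask,c,z):
    cs,_=cv2.findContours(mask.astype(np.uint8),cv2.RETR_EXTERNAL,cv2.CHAIN_APPROX_NONE)
    k=max(cs,key=cv2.contourArea)[:,0]
    p=np.array([ray(c,u,v,z)[:2] for u,v in k],np.float32)
    return cv2.minAreaRect(p*1000),cv2.minEnclosingCircle(p*1000)
E
python3 - <<'E'
import pickle,cv2,numpy as np
from h import *
c=pickle.load(open("c0.pkl","rb"))["top"]
f=c["frame"];hsv=cv2.cvtColor(f,cv2.COLOR_RGB2HSV);H,S,V=cv2.split(hsv)
P=cloud(c)
def win(m,x0,x1,y0,y1):
    o=np.zeros_like(m);o[y0:y1,x0:x1]=m[y0:y1,x0:x1];return o
for n,(u,v) in dict(mod=(270,205),lid=(250,240),bar=(281,288),spool=(183,300),table=(150,330),tape=(294,338),bottle=(463,328),coup=(410,331),cable=(321,300),cab2=(340,255)).items(): print(n,np.round(P[v,u],3))
blue=win((H>95)&(H<125)&(S>110),235,320,180,268)
print("lid",rect(cv2.morphologyEx(blue.astype(np.uint8),cv2.MORPH_CLOSE,np.ones((25,25))),c,.08))
mod=win((S<60)&(V>110),258,300,188,250)
print("mod",rect(mod,c,.092))
bar=win((V<60),240,320,278,296);print("bar",rect(bar,c,.08))
g=win((H>45)&(H<85)&(S>90),170,225,268,315);print("spool",rect(g,c,.052))
b=win((H>95)&(H<125)&(S>110),275,315,305,345);print("tape",rect(b,c,.019))
print("Zs",np.round(np.median(P[...,2][mod]),4))
cr=f[170:350,150:390];cv2.imwrite("pics/crop0.png",cv2.resize(cr,None,fx=3.2,fy=3.2,interpolation=cv2.INTER_CUBIC)[:,:,::-1])
E
```

```text
mod [0.682 0.264 0.095]
lid [0.62  0.305 0.078]
bar [0.529 0.249 0.081]
spool [0.512 0.438 0.054]
table [0.455 0.518 0.002]
tape [0.433 0.232 0.02 ]
bottle [ 0.447 -0.079  0.089]
coup [0.441 0.01  0.034]
cable [0.505 0.176 0.068]
cab2 [0.581 0.138 0.157]
lid (((648.1495971679688, 254.49952697753906), (133.51309204101562, 123.1107177734375), 3.063302755355835), ((649.1412963867188, 254.54046630859375), 88.77609252929688))
mod (((655.1506958007812, 252.63516235351562), (99.64723205566406, 67.98448944091797), 6.421011447906494), ((655.018310546875, 251.36358642578125), 58.36309051513672))
bar (((532.8216552734375, 248.03244018554688), (11.16135025024414, 101.96260833740234), 3.0988008975982666), ((529.7650146484375, 247.866943359375), 50.982826232910156))
spool (((526.6088256835938, 413.5042419433594), (72.5901870727539, 60.48257827758789), 88.39908599853516), ((527.213623046875, 413.650390625), 36.477081298828125))
tape (((456.61297607421875, 231.91787719726562), (53.31522750854492, 54.5074348449707), 43.33011245727539), ((456.0517272949219, 231.80755615234375), 28.106887817382812))
Zs 0.0921
```

View pics/crop0.png

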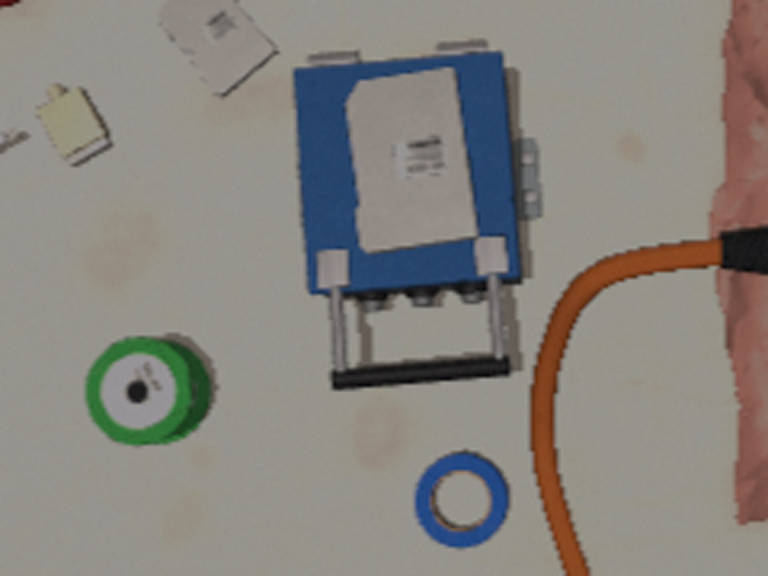

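The crop confirms the slab on the lid: 99.6 x 68.0 mm at z≈0.092. Its long axis is actually at about 6° from world x. The lid measures 133.5 x 123 mm with box yaw about 3°, and the bar is 102 mm long. Next is the move above the module.

```bash
python3 -m pendant '[[0.58,0.265,0.02,0,0,-21],[0.58,0.265,0.02,0,0,-21],[0.58,0.265,0.02,0,0,-21],[0.58,0.265,0.02,0,0,-21],[0.58,0.265,0.02,0,0,-21],[0.58,0.265,0.02,0,0,-21],[0.58,0.265,0.02,0,0,-21],[0.58,0.265,0.02,0,0,-21],[0.58,0.265,0.02,0,0,-21],[0.58,0.265,0.02,0,0,-21],[0.58,0.265,0.02,0,0,-21],[0.58,0.265,0.02,0,0,-21]]' 0.088 20
python3 - <<'E'
from plant import r
import numpy as np
s=r.get_state();print(np.round(s['joints'],3),s['tcp_pos'],s['eef_rot'])
import pickle;from h import *
d=pickle.load(open("c0.pkl","rb"));c=d["top"]
print("spool top guess",ray(c,193.1,292.2,.052))
for n in d:
    c=d[n];f=c["frame"];H,S,V=cv2.split(cv2.cvtColor(f,cv2.COLOR_RGB2HSV));P=cloud(c)
    m=(H>45)&(H<85)&(S>90)&(abs(P[...,2]-.052)<.004)&(abs(P[...,0]-.53)<.08)&(abs(P[...,1]-.41)<.08)
    q=P[m];print(n,len(q),q.min(0),q.max(0),cv2.minEnclosingCircle(q[:,:2].astype(np.float32)*1000))
E
```

```text
time_s: 1.1
tcp_pos: [0.5578, 0.3376, 0.2106]
eef_rot: [180.0, 0.0, 6.6]
contact_force: [-0.5, 0.4, -0.3]
gripper_width: 0.0872
gripper_force: 0.0
[ 4.8289e+01  1.8988e+01 -3.7290e+00 -1.0000e-02 -6.7312e+01  4.8297e+01] [0.55777351 0.33763124 0.21056294] [1.79988010e+02 2.79704778e-02 6.58212396e+00]
spool top guess [0.52629298 0.41891872 0.052     ]
scene 95 [0.49671701 0.38349719 0.04888849] [0.55709949 0.44243645 0.05375151] ((526.4281616210938, 412.9009094238281), 30.680944442749023)
top 393 [0.49623161 0.3871077  0.04800191] [0.5571118  0.45023491 0.05593077] ((527.5238647460938, 418.0364685058594), 32.708396911621094)
```

```bash
python3 -m pendant '[[0.03,0.03,0.01,0,-6,0],[0.06,0.06,0.03,0,-12,0],[0.09,0.09,0.04,0,-18,0],[0.096,0.095,0.04,0,-20,0],[0.096,0.095,0.04,0,-20,0],[0.096,0.095,0.04,0,-20,0]]'
python3 - <<'E'
from plant import r
import numpy as np
s=r.get_state();print(np.round(s['joints'],3),s['tcp_pos'],s['eef_rot'])
# fit planar arm model: r,z of TCP from joints (j4=0): a1,d1,L1,a3,L3,Lt
from scipy.optimize import least_squares
D=[([20.546,.682,-70.136],np.hypot(.168,.654),.227),([18.988,-3.729,-67.312],np.hypot(.55777,.33763),.21056),
(s['joints'][[1,2,4]],np.hypot(*s['tcp_pos'][:2]),s['tcp_pos'][2])]
print(D[-1])
E
```

```text
time_s: 1.6
tcp_pos: [0.6639, 0.2538, 0.1665]
eef_rot: [179.9, 20.3, 6.3]
contact_force: [-1.1, 0.3, -0.1]
gripper_width: 0.0873
gripper_force: 0.0
[ 31.798  38.717  23.736  -8.477 -93.511  65.407] [0.66387178 0.25382626 0.16650174] [179.86268829  20.3088328    6.32104531]
(array([ 38.71711999,  23.73593297, -93.51116204]), np.float64(0.7107415167060278), np.float64(0.1665017375417285))
```

```bash
python3 -m pendant '[[0.01,0,0.027,0,0,0],[0.018,0,0.05,0,0,0],[0.024,0,0.065,0,0,0],[0.028,0,0.076,0,0,0],[0.028,0,0.076,0,0,0],[0.028,0,0.076,0,0,0]]' && python3 -m pendant '[[0,0,0,0,0,0],[0,0,0,0,0,0],[0,0,0,0,0,0],[0,0,0,0,0,0],[0,0,0,0,0,0],[0,0,0,0,0,0],[0,0,0,0,0,0],[0,0,0,0,0,0]]' 0.05 25
```

```text
time_s: 2.1
tcp_pos: [0.6629, 0.2566, 0.0909]
eef_rot: [180.0, 20.0, 6.6]
contact_force: [0.4, 0.1, 0.9]
gripper_width: 0.0873
gripper_force: 0.0
time_s: 2.77
tcp_pos: [0.6637, 0.2559, 0.0909]
eef_rot: [-180.0, 19.9, 6.6]
contact_force: [0.2, -0.4, 5.9]
gripper_width: 0.0659
gripper_force: 25.1
```

The grip is too shallow (TCP at 0.091, only 1 mm below the module's top). I'll reopen, go 6 mm lower and grip again.

```bash
python3 -m pendant '[[0,0,0,0,0,0],[0,0,0,0,0,0],[0,0,0,0,0,0],[0.001,0,0.003,0,0,0],[0.002,0,0.0055,0,0,0],[0.002,0,0.0055,0,0,0],[0.002,0,0.0055,0,0,0]]' 0.088 && python3 -m pendant '[[0,0,0,0,0,0],[0,0,0,0,0,0],[0,0,0,0,0,0],[0,0,0,0,0,0],[0,0,0,0,0,0],[0,0,0,0,0,0],[0,0,0,0,0,0]]' 0.05 25
```

```text
time_s: 3.35
tcp_pos: [0.6631, 0.2559, 0.0836]
eef_rot: [180.0, 20.0, 6.6]
contact_force: [0.5, 0.3, 0.6]
gripper_width: 0.0875
gripper_force: 0.0
time_s: 3.93
tcp_pos: [0.6632, 0.256, 0.0841]
eef_rot: [180.0, 20.0, 6.6]
contact_force: [-0.1, -0.7, 0.3]
gripper_width: 0.0673
gripper_force: 24.9
```

```bash
python3 -m pendant '[[-0.007,0,-0.019,0,0,0],[-0.02,0,-0.055,0,0,0],[-0.034,0,-0.094,0,0,0],[-0.06,-0.02,-0.095,0,7,0],[-0.09,-0.05,-0.096,0,14,0],[-0.12,-0.08,-0.097,0,20,0],[-0.15,-0.11,-0.098,0,20,0],[-0.18,-0.14,-0.098,0,20,0],[-0.21,-0.165,-0.098,0,20,0],[-0.227,-0.182,-0.098,0,20,0],[-0.227,-0.182,-0.098,0,20,0],[-0.227,-0.182,-0.098,0,20,0]]'
python3 - <<'E'
from plant import r
import cv2
print(r.get_state()['joints'])
E
```

```text
time_s: 4.93
tcp_pos: [0.4626, 0.4173, 0.2547]
eef_rot: [-179.9, -0.0, 6.7]
contact_force: [0.8, 0.4, -0.7]
gripper_width: 0.0674
gripper_force: 24.9
[ 5.99804765e+01  1.47172582e+01 -3.88844670e+00 -5.20434295e-03
 -7.13042908e+01  3.67543755e+01]
```

```bash
python3 -m pendant '[[0,0,0,0,7,0],[0,0,0,0,14,0],[0,0,0,0,21,0],[0,0,0,0,28,0],[0,0,0,0,35,0],[0,0,0,0,42,0],[0,0,0,0,45,0],[0,0,0,0,45,0],[0,0,0,0,45,0]]'
python3 - <<'E'
from plant import r
import cv2
s=r.get_state();print(s['joints'],s['eef_rot'])
cv2.imwrite("pics/s1.png",r.capture("scene")["frame"][100:350,100:420,::-1].repeat(2,0).repeat(2,1))
E
```

```text
time_s: 5.68
tcp_pos: [0.4626, 0.4145, 0.2514]
eef_rot: [179.7, -45.1, 6.9]
contact_force: [0.7, -1.4, -0.9]
gripper_width: 0.0675
gripper_force: 24.9
[ 66.91586974   1.57793014 -54.9063338   80.94983543 -38.58735255
 -39.38670857] [179.72279683 -45.09967057   6.90049431]
```

View pics/s1.png

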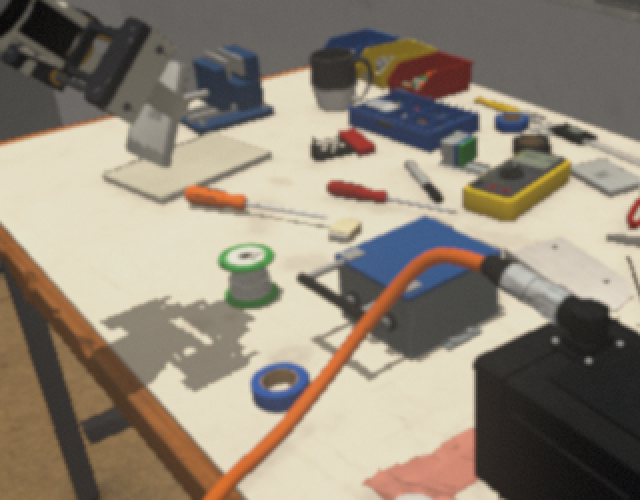

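The picture shows the module tilted about 65° in the gripper at roughly (150,120), with the spool upright at (247,275) and the wrist clear. I'll lower it in front of the spool, on the robot's side.

```bash
python3 -m pendant '[[-0.025,0,0.025,0,0,0],[-0.05,0,0.05,0,0,0],[-0.075,0,0.075,0,0,0],[-0.1,0,0.1,0,0,0],[-0.12,0,0.12,0,0,0],[-0.12,0,0.12,0,0,0],[-0.12,0,0.12,0,0,0]]'
python3 - <<'E'
from plant import r
import cv2,pickle,numpy as np
from h import *
s=r.get_state();print(s['joints'],s['eef_rot'])
d={n:r.capture(n) for n in("scene","top")};pickle.dump(d,open("c1.pkl","wb"))
a=d["scene"]["frame"][150:300,150:350,::-1];b=d["top"]["frame"][240:390,110:310,::-1]
cv2.imwrite("pics/s2.png",cv2.resize(np.hstack([a,b]),None,fx=2,fy=2,interpolation=2))
E
```

```text
time_s: 6.32
tcp_pos: [0.4395, 0.4373, 0.1293]
eef_rot: [176.6, -42.9, 6.5]
contact_force: [-0.8, 0.1, -0.3]
gripper_width: 0.0673
gripper_force: 24.9
[ 64.87885466  13.24698396 -58.16432813  95.37257799 -37.71000585
 -58.6293034 ] [176.62690109 -42.87344025   6.54381736]
```

View pics/s2.png

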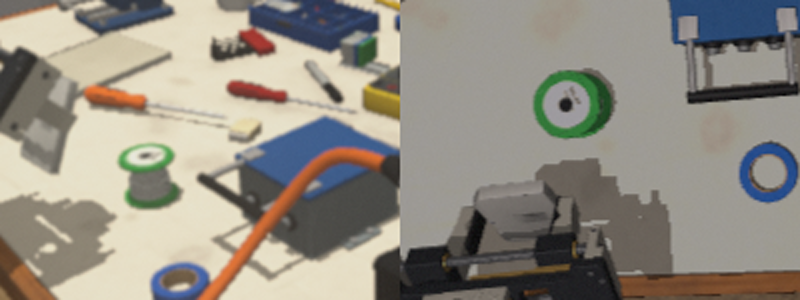

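Joints 3 and 4 are at their limits with this heading. I'll go up and swing the heading about -50° so the tool comes in from the spool's front left.

```bash
python3 -m pendant '[[0.03,0,-0.03,0,0,0],[0.06,-0.01,-0.05,-5,0,5],[0.086,-0.02,-0.054,-10,0,10],[0.086,-0.03,-0.054,-15,0,15],[0.086,-0.046,-0.054,-20,0,20],[0.086,-0.046,-0.054,-25,0,25],[0.086,-0.046,-0.054,-30,0,30],[0.086,-0.046,-0.054,-35,0,35],[0.086,-0.046,-0.054,-35,0,35],[0.086,-0.046,-0.054,-35,0,35]]'
python3 - <<'E'
from plant import r
s=r.get_state();print(s['joints'],s['eef_rot'],s['tcp_pos'])
E
```

```text
time_s: 7.25
tcp_pos: [0.4619, 0.4903, 0.2257]
eef_rot: [175.6, -45.3, -42.4]
contact_force: [0.3, 0.8, -1.2]
gripper_width: 0.0679
gripper_force: 24.9
[ 79.97510127  31.10534554  -9.95040853  34.20948694 -82.80858714
 -49.20527632] [175.61245743 -45.33325649 -42.41756683] [0.46187998 0.49025407 0.22574916]
```

```bash
cat >> h.py <<'E'
from scipy.spatial.transform import Rotation as Ro
def go(s,p,eul):
    A=Ro.from_euler('xyz',s['eef_rot'],degrees=True);B=Ro.from_euler('xyz',eul,degrees=True)
    print("shift",np.round(A.inv().apply(np.array(p)-s['tcp_pos']),4),"rot",np.round((A.inv()*B).as_rotvec(degrees=True),1))
def sp(back,az=-43):
    a=np.radians(az);return .527-back*np.cos(a),.4175-back*np.sin(a)
E
python3 - <<'E'
from plant import r
from h import *
s=r.get_state();p=(*sp(.0656),.09);print(p);go(s,p,[180,-45,-43])
E
```

```text
(np.float64(0.47902319717378244), np.float64(0.46223909242009986), 0.09)
shift [-7.440e-02  1.000e-04  1.182e-01] rot [ 4.  -0.3  0.4]
```

```bash
python3 -m pendant '[[-0.02,0,0.03,1,0,0],[-0.04,0,0.06,2,0,0],[-0.06,0,0.09,3,0,0],[-0.074,0,0.118,4,0,0],[-0.074,0,0.118,4,0,0],[-0.074,0,0.118,4,0,0],[-0.074,0,0.118,4,0,0]]'
python3 - <<'E'
from plant import r
import cv2,pickle,numpy as np
from h import *
s=r.get_state();print(s['joints'],s['eef_rot'],s['tcp_pos'])
go(s,(*sp(.0556),.062),[180,-45,-43])
d={n:r.capture(n) for n in("scene","top")};pickle.dump(d,open("c1.pkl","wb"))
a=d["scene"]["frame"][150:300,150:350,::-1];b=d["top"]["frame"][240:390,110:310,::-1]
cv2.imwrite("pics/s3.png",cv2.resize(np.hstack([a,b]),None,fx=2,fy=2,interpolation=2))
# module plane from depth near TCP
for n in d:
    P=cloud(d[n]).reshape(-1,3);F=d[n]["frame"].reshape(-1,3).astype(int)
    q=P-s['tcp_pos'];R=Ro.from_euler('xyz',s['eef_rot'],degrees=True);t=R.inv().apply(q)
    m=(abs(t[:,1])<.03)&(abs(t[:,0])<.075)&(abs(t[:,2])<.04)&(P[:,2]>.01)
    t=t[m];print(n,len(t))
    if len(t)>30:
        print(np.round(t[::max(1,len(t)//15)],3).tolist())
E
```

```text
time_s: 7.83
tcp_pos: [0.4792, 0.4624, 0.0936]
eef_rot: [179.8, -45.3, -42.2]
contact_force: [-0.1, 1.7, 0.2]
gripper_width: 0.0678
gripper_force: 24.9
[ 78.02766315  34.6453631  -24.99701805  42.58301535 -64.91683629
 -61.08034784] [179.81221618 -45.3447968  -42.2207287 ] [0.47924732 0.4624022  0.09358476]
shift [-0.0155  0.0003  0.0293] rot [-0.4 -0.3  0.5]
scene 209
[[0.037, -0.02, -0.02], [0.037, -0.003, -0.02], [0.04, -0.004, -0.014], [0.028, -0.028, -0.006], [0.041, 0.016, -0.016], [0.036, 0.003, -0.009], [0.038, 0.029, -0.017], [0.032, 0.016, -0.007], [0.018, 0.003, -0.002], [0.01, 0.002, 0.001], [-0.005, -0.011, 0.006], [0.006, 0.029, 0.002], [-0.016, 0.002, 0.01], [-0.032, -0.012, 0.016], [-0.048, -0.025, 0.022], [-0.034, 0.016, 0.017], [-0.047, 0.027, 0.022]]
top 553
[[0.031, -0.029, -0.013], [0.039, -0.016, -0.019], [0.023, -0.022, -0.02], [0.037, -0.01, -0.025], [0.037, -0.005, -0.025], [-0.005, -0.019, -0.009], [0.038, 0.01, -0.018], [0.003, -0.008, -0.013], [0.038, 0.016, -0.02], [-0.033, -0.016, 0.0], [0.014, 0.009, -0.016], [-0.059, -0.018, 0.011], [0.024, 0.021, -0.02], [0.03, 0.029, -0.023], [-0.003, 0.022, -0.011], [-0.038, 0.019, 0.003]]
```

View pics/s3.png

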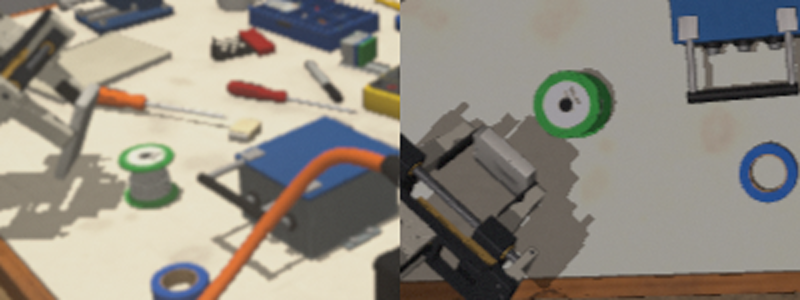

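The view shows the module at 45°+20° = 65°, about 2 cm in front of the spool and off the bench. The underside depth matches the assumed model. I'll close in now.

```bash
python3 -m pendant '[[-0.006,0,0.012,0,0,0],[-0.012,0,0.024,0,0,0],[-0.0155,0,0.029,0,0,0.5],[-0.0155,0,0.029,0,0,0.5],[-0.0155,0,0.029,0,0,0.5]]'
python3 - <<'E'
from plant import r
from h import *
s=r.get_state();print(s['contact_force'])
go(s,(*sp(.0386),.057),[180,-45,-43])
E
```

```text
time_s: 8.35
tcp_pos: [0.4861, 0.454, 0.0593]
eef_rot: [-180.0, -45.5, -42.8]
contact_force: [0.2, 0.6, -0.2]
gripper_width: 0.0674
gripper_force: 24.9
[ 0.19138699  0.64226776 -0.22840532]
shift [ 0.0097 -0.0011  0.0132] rot [-0.2 -0.5  0.1]
```

```bash
python3 -m pendant '[[0.003,0,0.004,0,0,0],[0.006,-0.001,0.008,0,0,0],[0.0095,-0.001,0.013,0,0,0],[0.0095,-0.001,0.013,0,0,0],[0.0095,-0.001,0.013,0,0,0],[0.0095,-0.001,0.013,0,0,0]]'
python3 - <<'E'
from plant import r
from h import *
s=r.get_state();print(s['contact_force'])
go(s,(*sp(.0366),.0545),[180,-45,-43])
c=r.capture("scene");P=cloud(c).reshape(-1,3);R=Ro.from_euler('xyz',s['eef_rot'],degrees=True);t=R.inv().apply(P-s['tcp_pos'])
m=(abs(t[:,1])<.03)&(abs(t[:,0])<.075)&(abs(t[:,2])<.03)&(P[:,2]>.003)&(P[:,2]<.03)
print(np.round(P[m][::5],3).tolist())
cv2.imwrite("pics/s4.png",cv2.resize(c["frame"][170:280,150:300,::-1],None,fx=4,fy=4,interpolation=2))
E
```

```text
time_s: 8.85
tcp_pos: [0.4985, 0.4444, 0.0577]
eef_rot: [-179.8, -45.4, -42.9]
contact_force: [0.4, 0.4, -0.4]
gripper_width: 0.0676
gripper_force: 24.9
[ 0.39821407  0.40908002 -0.36234231]
shift [-0.0005  0.0003  0.0041] rot [-0.2 -0.4  0.1]
[[0.51, 0.47, 0.027], [0.503, 0.47, 0.017], [0.49, 0.453, 0.021], [0.494, 0.466, 0.008], [0.473, 0.435, 0.022], [0.471, 0.438, 0.011]]
```

View pics/s4.png

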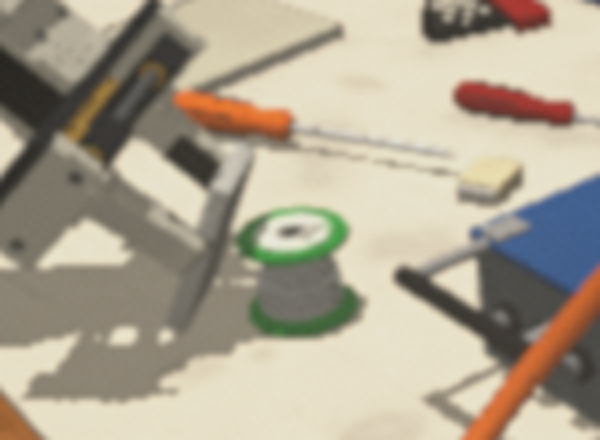

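```bash
python3 -m pendant '[[-0.001,0,0.002,0,0,0],[-0.002,0,0.0035,0,0,0],[-0.0025,0,0.005,0,0,0],[-0.0025,0,0.005,0,0,0],[-0.0025,0,0.005,0,0,0]]'
python3 - <<'E'
from plant import r
from h import *
s=r.get_state();print(s['contact_force'])
go(s,(*sp(.0356),.0545),[180,-45,-43])
c=r.capture("scene");P=cloud(c);F=c["frame"];H,S,V=cv2.split(cv2.cvtColor(F,cv2.COLOR_RGB2HSV));g=(H>45)&(H<85)&(S>90)
a=np.radians(-43);e=np.array([np.cos(a),np.sin(a)]);l=np.array([-e[1],e[0]])
xy=P[...,:2]-[.527,.4175];S_=xy@e;L=xy@l
m=(abs(L)<.03)&(S_<-.0)&(S_>-.09)&(P[...,2]>.003)&(P[...,2]<.1)
for z0 in np.arange(0,.1,.01):
  k=m&~g&(abs(P[...,2]-z0-.005)<.005);q=m&g&(abs(P[...,2]-z0-.005)<.005)
  print(round(z0+.005,3),np.round(np.sort(S_[k])[::6],3),"green",np.round(np.sort(S_[q])[:4],3))
cv2.imwrite("pics/s5.png",cv2.resize(F[170:280,150:300,::-1],None,fx=5,fy=5,interpolation=2))
E
```

```text
time_s: 9.32
tcp_pos: [0.5, 0.4431, 0.0534]
eef_rot: [-179.8, -45.5, -42.9]
contact_force: [-2.0, -1.7, 6.4]
gripper_width: 0.0678
gripper_force: 25.0
[-2.0268088  -1.73374878  6.42735518]
shift [0.002  0.0003 0.0004] rot [-0.3 -0.5  0.1]
0.005 [-0.057 -0.03  -0.019 -0.01  -0.002] green [-0.025 -0.023 -0.021 -0.015]
0.015 [-0.054 -0.05  -0.017 -0.011 -0.006 -0.003] green []
0.025 [-0.049 -0.045 -0.019 -0.013 -0.01  -0.007 -0.002] green []
0.035 [-0.042 -0.04  -0.012 -0.007 -0.002] green []
0.045 [-0.039 -0.035 -0.014] green []
0.055 [-0.034 -0.03  -0.027 -0.024 -0.022 -0.019 -0.018 -0.016 -0.015 -0.013
 -0.012 -0.011 -0.01  -0.008 -0.007 -0.006 -0.004 -0.003 -0.002 -0.   ] green [-0.026 -0.024 -0.023 -0.023]
0.065 [-0.059 -0.027] green []
0.075 [-0.044 -0.022] green []
0.085 [-0.066 -0.018 -0.016] green []
0.095 [-0.026 -0.025 -0.024 -0.022 -0.022 -0.021 -0.02  -0.019 -0.018 -0.016] green []
```

The module's lower edge is on the bench (+6 N), and its underside is at -0.033, level with the spool rim. I'll ease off and let go.

```bash
python3 -m pendant '[[0.001,0,0,0,0,0],[0.001,0,0,0,0,0],[0.001,0,0,0,0,0]]' && python3 -m pendant '[[0,0,0,0,0,0],[0,0,0,0,0,0],[0,0,0,0,0,0],[0,0,0,0,0,0],[0,0,0,0,0,0],[0,0,0,0,0,0]]' 0.088
python3 - <<'E'
from plant import r
from h import *
c=r.capture("scene");F=c["frame"]
cv2.imwrite("pics/s6.png",cv2.resize(F[160:290,140:320,::-1],None,fx=4,fy=4,interpolation=2))
E
```

```text
time_s: 9.62
tcp_pos: [0.5003, 0.443, 0.0534]
eef_rot: [-179.8, -45.4, -42.9]
contact_force: [-0.8, -0.1, 4.5]
gripper_width: 0.0676
gripper_force: 24.9
time_s: 10.12
tcp_pos: [0.5002, 0.4426, 0.0528]
eef_rot: [-179.9, -45.4, -42.9]
contact_force: [0.3, 0.1, -0.1]
gripper_width: 0.0877
gripper_force: 0.0
```

View pics/s6.png

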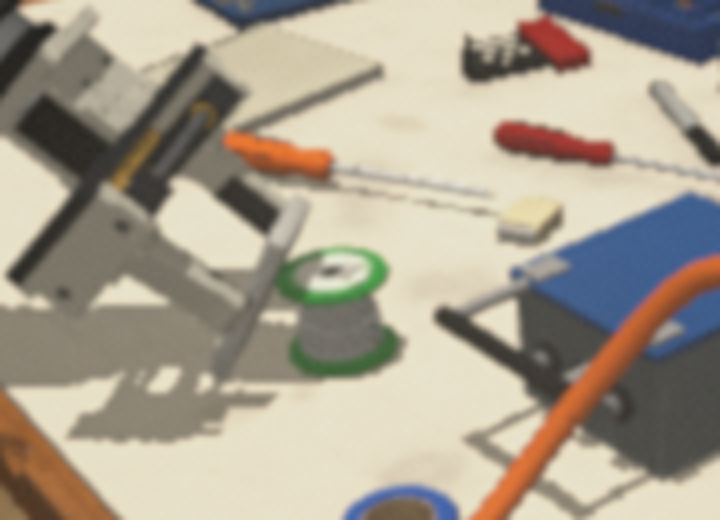

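The module is released and rests slanted against the spool's flange at about (262,290). I'll back the tool straight out along its axis.

```bash
python3 -m pendant '[[0,0,-0.006,0,0,0],[0,0,-0.015,0,0,0],[0,0,-0.03,0,0,0],[0,0,-0.05,0,0,0],[0,0,-0.08,0,0,0],[0,0,-0.11,0,0,0],[0.03,0,-0.14,0,0,0],[0.06,0,-0.17,0,0,0],[0.09,0,-0.2,0,0,0],[0.09,0,-0.2,0,0,0]]'
python3 - <<'E'
from plant import r
from h import *
s=r.get_state();print(s['tcp_pos'],s['eef_rot'])
go(s,(.532,.25,.26),[180,0,-87]);go(s,(.532,.25,.26),[180,0,93])
d={n:r.capture(n) for n in("scene","top")}
for n in d:
    c=d[n];f=c["frame"];H,S,V=cv2.split(cv2.cvtColor(f,cv2.COLOR_RGB2HSV));P=cloud(c)
    m=(H>45)&(H<85)&(S>90)&(abs(P[...,2]-.052)<.004)&(abs(P[...,0]-.53)<.08)&(abs(P[...,1]-.41)<.08)
    q=P[m];print(n,len(q),cv2.minEnclosingCircle(q[:,:2].astype(np.float32)*1000))
    w=(V<60)&(P[...,2]>.06)&(P[...,2]<.1)&(abs(P[...,0]-.53)<.03)&(abs(P[...,1]-.25)<.08)
    q=P[w];print("bar",len(q),q.mean(0),cv2.minAreaRect(q[:,:2].astype(np.float32)*1000))
a=d["scene"]["frame"][150:300,150:350,::-1];b=d["top"]["frame"][240:390,110:310,::-1]
cv2.imwrite("pics/s7.png",cv2.resize(np.hstack([a,b]),None,fx=2,fy=2,interpolation=2))
E
```

```text
time_s: 11.0
tcp_pos: [0.4417, 0.4997, 0.2666]
eef_rot: [-179.0, -45.1, -43.3]
contact_force: [-0.2, 0.6, 1.7]
gripper_width: 0.0876
gripper_force: 0.0
[0.44165393 0.49971414 0.26656277] [-178.97919837  -45.11111206  -43.34473415]
shift [0.1627 0.1226 0.1705] rot [-18.1 -42.5  41.7]
shift [0.1627 0.1226 0.1705] rot [  52.5  -22.3 -127.3]
scene 81 ((528.3464965820312, 412.2947998046875), 30.111021041870117)
bar 6 [0.53129822 0.20553894 0.07935005] ((532.5270385742188, 205.70166015625), (4.95611572265625, 19.431406021118164), 6.087320327758789)
top 280 ((527.245849609375, 418.0603942871094), 32.08656311035156)
bar 328 [0.53266406 0.24822216 0.08117133] ((532.9080200195312, 248.65455627441406), (11.563995361328125, 100.54705810546875), 2.953819751739502)
```

View pics/s7.png

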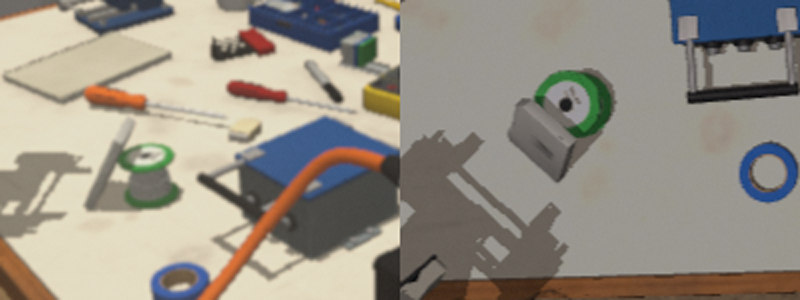

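The module stands leaning on the spool (right panel (545,140)), and the spool is still at (0.527, 0.418). The bar centre is (0.5327, 0.2485) with yaw 3°. Next, the tool goes above the bar with its closing axis along box x.

```bash
python3 -m pendant '[[0.02,0.014,0.02,-2,-5,5],[0.04,0.028,0.04,-4,-9,9],[0.06,0.042,0.06,-6,-14,14],[0.08,0.056,0.08,-8,-19,19],[0.1,0.07,0.1,-10,-24,23],[0.12,0.085,0.12,-12,-28,28],[0.14,0.1,0.14,-14,-33,32],[0.155,0.115,0.16,-16,-38,37],[0.163,0.123,0.17,-18,-42.5,42],[0.163,0.123,0.17,-18,-42.5,42],[0.163,0.123,0.17,-18,-42.5,42],[0.163,0.123,0.17,-18,-42.5,42]]' 0.032
python3 - <<'E'
from plant import r
from h import *
s=r.get_state();print(s['joints'])
go(s,(.5327,.2485,.12),[180,0,-87]);go(s,(.5327,.2485,.059),[180,0,-87])
E
```

```text
time_s: 12.1
tcp_pos: [0.5309, 0.2457, 0.2534]
eef_rot: [179.9, -0.6, -87.4]
contact_force: [-0.5, 1.1, -0.4]
gripper_width: 0.032
gripper_force: 0.0
[ 44.23278313  11.40724207  -8.5768046    0.41029828 -70.52495996
 -41.7326697 ]
shift [-0.0042 -0.0022  0.1333] rot [ 0.1 -0.6 -0.4]
shift [-0.0049 -0.0023  0.1943] rot [ 0.1 -0.6 -0.4]
```

```bash
python3 -m pendant '[[-0.002,-0.001,0.03,0,0,0],[-0.004,-0.002,0.065,0,0,0],[-0.004,-0.002,0.1,0,0,0],[-0.004,-0.002,0.133,0,0,0],[-0.004,-0.002,0.133,0,0,0],[-0.004,-0.002,0.133,0,0,0],[-0.004,-0.002,0.133,0,0,0]]'
python3 - <<'E'
from plant import r
from h import *
s=r.get_state();go(s,(.5327,.2485,.059),[180,0,-87])
E
```

```text
time_s: 12.68
tcp_pos: [0.5333, 0.2504, 0.1224]
eef_rot: [-180.0, -0.6, -87.2]
contact_force: [0.1, -0.3, 1.6]
gripper_width: 0.0324
gripper_force: 0.0
shift [0.0012 0.0007 0.0634] rot [-0.  -0.6 -0.2]
```

```bash
python3 -m pendant '[[0,0,0.02,0,0,0],[0,0,0.04,0,0,0],[0,0,0.055,0,0,0],[0,0,0.063,0,0,0],[0,0,0.063,0,0,0],[0,0,0.063,0,0,0]]' && python3 -m pendant '[[0,0,0,0,0,0],[0,0,0,0,0,0],[0,0,0,0,0,0],[0,0,0,0,0,0],[0,0,0,0,0,0]]' 0.004 25
```

```text
time_s: 13.18
tcp_pos: [0.5336, 0.2491, 0.0595]
eef_rot: [-180.0, -0.5, -87.3]
contact_force: [0.9, -0.1, 0.8]
gripper_width: 0.0324
gripper_force: 0.0
time_s: 13.6
tcp_pos: [0.5346, 0.2488, 0.0591]
eef_rot: [-179.9, -0.5, -87.3]
contact_force: [5.6, -1.3, -0.1]
gripper_width: 0.0115
gripper_force: 25.0
```

The bar is held (11.5 mm opening). I'll swing it along its 184 mm arc.

```bash
python3 -m pendant '[[0,-0.001,-0.016,0,0,0],[0,-0.0034,-0.0319,0,0,0],[0,-0.0072,-0.0475,0,0,0],[0,-0.0123,-0.0627,0,0,0],[0,-0.0187,-0.0774,0,0,0],[0,-0.0264,-0.0915,0,0,0],[0,-0.0264,-0.0915,0,0,0]]'
cat > lid.py <<'E'
from plant import r
from h import *
import sys
s=r.get_state();print(s['tcp_pos'],s['contact_force'],s['gripper_width'],s['eef_rot'])
for n in("scene","top"):
    c=r.capture(n);f=c["frame"];H,S,V=cv2.split(cv2.cvtColor(f,cv2.COLOR_RGB2HSV));P=cloud(c)
    m=(H>95)&(H<125)&(S>110)&(abs(P[...,1]-.255)<.055)&(P[...,0]>.57)&(P[...,0]<.75)&(P[...,2]>.06)&(P[...,2]<.3)
    m=cv2.erode(m.astype(np.uint8),np.ones((3,3)))>0
    q=P[m]
    for _ in range(5):
        u,w,v=np.linalg.svd(q-q.mean(0),full_matrices=False);nrm=v[2]*np.sign(v[2][2]);e=(q-q.mean(0))@nrm;q=q[abs(e)<max(.003,2*e.std())]
    print(n,len(q),"angle",np.degrees(np.arctan2(np.hypot(nrm[0],nrm[1]),nrm[2])),nrm,e.std(),q[:,2].min(),q[:,2].max())
    cv2.imwrite(f"pics/{n}_{sys.argv[1]}.png",f[:,:,::-1])
E
python3 lid.py a
```

```text
time_s: 14.18
tcp_pos: [0.5632, 0.2503, 0.1522]
eef_rot: [-179.7, -0.5, -87.4]
contact_force: [11.3, -2.9, -9.7]
gripper_width: 0.0112
gripper_force: 25.0
[0.56320957 0.2503273  0.15216295] [11.26045864 -2.89220945 -9.74949475] 0.011171192359462154 [-179.72706669   -0.51678557  -87.35039684]lid.py:11: RuntimeWarning: Mean of empty slice.
  u,w,v=np.linalg.svd(q-q.mean(0),full_matrices=False);nrm=v[2]*np.sign(v[2][2]);e=(q-q.mean(0))@nrm;q=q[abs(e)<max(.003,2*e.std())]
  ret = um.true_divide(
Traceback (most recent call last):
  File "lid.py", line 11, in <module>
    u,w,v=np.linalg.svd(q-q.mean(0),full_matrices=False);nrm=v[2]*np.sign(v[2][2]);e=(q-q.mean(0))@nrm;q=q[abs(e)<max(.003,2*e.std())]
                                                             ~^^^
IndexError: index 2 is out of bounds for axis 0 with size 0
```

```bash
python3 -m pendant '[[0,-0.0097,-0.0128,0,0,0],[0,-0.0204,-0.0246,0,0,0],[0,-0.0321,-0.0355,0,0,0],[0,-0.0439,-0.0459,0,0,0],[0,-0.0566,-0.0552,0,0,0],[0,-0.0701,-0.0635,0,0,0],[0,-0.0701,-0.0635,0,0,0],[0,-0.0701,-0.0635,0,0,0]]'
sed -i 's/^    for _ in/    if len(q)<50: print(n,len(q)); cv2.imwrite(f"pics\/{n}_{sys.argv[1]}.png",f[:,:,::-1]); continue\n    for _ in/' lid.py; python3 lid.py b
```

```text
time_s: 14.9
tcp_pos: [0.629, 0.2535, 0.2155]
eef_rot: [179.9, -0.6, -87.3]
contact_force: [-10.5, -2.4, 13.5]
gripper_width: 0.0113
gripper_force: 25.0
[0.62898962 0.25354378 0.2154924 ] [-10.4510071   -2.35334032  13.54990602] 0.011291020286772379 [179.93062986  -0.59037385 -87.34614598]
scene 0
top 293 angle 59.46291047221069 [0.85980418 0.05074653 0.50809602] 0.000691464892141181 0.08573067183849781 0.19558090815161822
```

View pics/scene_b.png

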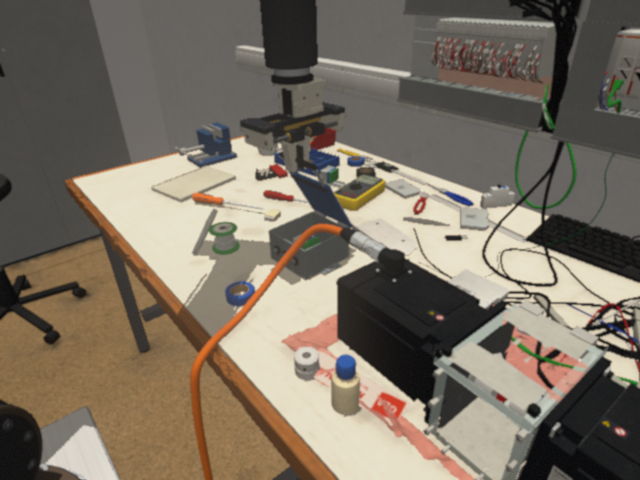

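The lid stands open at about 59.5° by depth, held by the gripper at (300,165). The box interior is visible at (310,245), and the module still leans on the spool at (215,232). A small trim should relieve the radial strain and add 0.5°.

```bash
python3 -m pendant '[[0,-0.0003,-0.0011,0,0,0],[0,-0.0006,-0.0022,0,0,0],[0,-0.0006,-0.0022,0,0,0],[0,-0.0006,-0.0022,0,0,0],[0,-0.0006,-0.0022,0,0,0],[0,-0.0006,-0.0022,0,0,0]]'; python3 lid.py c
```

```text
time_s: 15.5
tcp_pos: [0.6292, 0.2535, 0.2157]
eef_rot: [179.9, -0.6, -87.3]
contact_force: [-5.2, -3.2, 5.5]
gripper_width: 0.0112
gripper_force: 25.0
[0.62916858 0.25354851 0.21566739] [-5.17872372 -3.23124329  5.54010399] 0.011162575488362475 [179.86338664  -0.6254525  -87.34409397]
scene 0
top 308 angle 59.68852270423333 [0.86190801 0.04890725 0.50470057] 0.0007314036340708759 0.08564215211057635 0.19453305758261585
```

```bash
python3 -m pendant '[[0,-0.0009,-0.001,0,0,0],[0,-0.0009,-0.001,0,0,0],[0,-0.0009,-0.001,0,0,0],[0,-0.0009,-0.001,0,0,0],[0,-0.0009,-0.001,0,0,0],[0,-0.0009,-0.001,0,0,0]]'; python3 lid.py d
```

```text
time_s: 16.1
tcp_pos: [0.6302, 0.2536, 0.2163]
eef_rot: [179.9, -0.6, -87.3]
contact_force: [-5.2, -3.0, 4.7]
gripper_width: 0.0112
gripper_force: 25.0
[0.63021717 0.25362951 0.2163059 ] [-5.2436516  -3.00783374  4.7482587 ] 0.011192010602811463 [179.86504587  -0.62481498 -87.34977657]
scene 0
top 296 angle 59.98432598718069 [0.8642955  0.05250082 0.50023689] 0.000675517847824364 0.08545370883613801 0.19494771383496068
```

The lid reads 59.98°, steady and held, and the forces are low. I'm handing it in.

```bash
python3 -c "
from plant import r
print(r.close_job())"
```

```text
the job is handed in; nothing more can be done
None
```

The job is handed in at about 16 s: the module leans at about 65° against the spool, which did not move, and the arm is holding the lid open at about 60°; the coupling, tape roll and bottle were left untouched.

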